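# Turn a circuit board over in its bench holder

### The arm

A 6-joint arm with a two-finger parallel gripper is mounted at the origin on the work surface. World frame = base frame: x ahead of the robot, y to its left, z up, the work surface at z = 0. Lengths are in m, angles in degrees, forces in N, time in s.
With the tool pointing down it reaches from about 0.3 to 0.75 m from the base axis. Payload 8.5 kg.
Tool frame: the origin (TCP) lies midway between the tips of the shut fingers; the grasp point (between the pads) lies 19 mm behind it; z points along the fingers, y is the line along which they close (so a half turn about z gives the same grasp; the last joint's range is limited). The gripper opens to 85 mm and grips with 20 to 120 N. Pads are 22 mm wide; open, the fingers measure 114 mm over their backs; the gripper's body (76 mm by 85 mm) begins 54 mm behind the grasp point. The pads swing forward as they close: fully open they stand 13 mm farther back than shut.
Start: joints at [-79.888, 21.807, 74.336, -0, 83.858, -12.336], TCP at [0.21, -0.508, 0.231] pointing down, gripper open.
Joint ranges: [-178.18, 178.18], [-50.72, 133.34], [12.68, 142.11], [-81.47, 261.47], [9.98, 163.14], [-165.26, 165.26]. Speed limits (degrees/s): [136.94, 136.94, 180, 180, 180, 180].

### API

Orientations are given as a 3x3 rotation matrix whose columns are the frame's x, y, z axes.
In Python, from rig import observe, optics, order, spotter gives the robot as it stands.
- The arm moves only by the tool move_arm, never from a script. Its argument "series" is text: rows parted by semicolons, each of 5 numbers parted by spaces: the shift along the tool's x, y, z in cm, then the turn about the tool's z in degrees, then the opening, from -1 (shut) to 1 (fully open). A call has 1 to 8 rows; each row is the pose to reach, as a shift and turn from the pose commanded when the call began, along the tool's axes at that moment; what a row does not reach only later rows make up. A row lasts 1/8 s, in which the tool goes at most 62.5 mm and 10.7 degrees, less where a joint would pass 70% of its speed; a pose out of reach is approached as far as the arm can. A call with a gripper value outside its range is refused whole. The fingers move at their own pace and stop on an object; "force" is the grip in N (left out, the last holds). Time passes only in rows, so rows that repeat a pose let the fingers close. It gives the time, the measured TCP pose, the force, the opening and the grip force at its end, in the units of the state.
- observe(): the state, without advancing time (a new reading comes with each control period).
- optics.get_image(name): name is "side" or "top"; returns a dict with "pixels" (400x640x3 uint8, blue, green, red), "camera_matrix" (3x3 intrinsics, pixels), "rvec" (rotation vector, rad) and "tvec" (3), from world to camera coordinates, as OpenCV has them. Camera axes: x right, y down, z forward; pixel columns grow to the right and rows downward; lengths in m; the calibration is good to about 2 mm. A picture is of the moment at which its call begins. There is no depth.
- order.close_job(): hands the job in; it is judged then, once.
Trained networks look in the newest picture that a camera, given by its name, has taken for a name from the list of things; names that differ only in an ending like _2 or _b are one class to them, and where a whole thing is asked for, a point or a joint stands for the part that bears it (a point fixed in the world has none). Each returns a list of dicts, best first, with "score" (0 to 1); they miss things now and then, are a little off and sometimes report something else, mostly with a low value. They report only what shows in the picture. A call takes as long as a camera call.
- spotter.find_in(thing, camera): "point" ([x, y, z] in m, in world coordinates, good to about 4 mm: the middle of the surface that is visible of it).
- spotter.cut_out(thing, camera): "pixels" (400x640 bool, what is visible of it).
- spotter.mark_of(thing, camera): "point" ([x, y, z] in m, in world coordinates, good to about 4 mm: a listed point, or the origin of a listed thing).
The state is a dict: "time_s": time; "q": joint angles; "qvel": joint speeds; "joint_efforts": joint torques, N m; "position": TCP position; "tool_rot": TCP orientation; "ft_force": force on the tool from outside, world axes, zero at the start; "wrist_torque": the same for the moment, N m; "grip_width": finger opening in m; "gripper_force": force on a finger pad.
Only numpy, scipy, OpenCV 4.12 (cv2) and the standard library are available. Lean on these libraries where they do the work, as an engineer would, in place of code of your own. Each camera call takes 0.05 s, during which the arm holds its last target. There are 200 camera calls.

### The job

The circuit board clamped in the bench holder has its parts side up: push it round on its pivots with the fingertips until it is turned right over, with its soldered side facing up and level, ready for soldering. Push gently and keep off the electronic parts that stand on it; do not grip or lift anything, and leave the holder and everything else on the bench where they stand.

Things in the scene. Friction and masses are not known exactly. Their poses are not given: they have to be found in the camera images.
- holder: Circuit-board holder, loose on the mat, 2.2 kg: round cast foot 170 mm across, post, 300 mm crossbar 56 mm up, two upright arms on it, outer faces 105 mm either side of the middle (knobs to 119 mm), tops 165 mm up. A level push of about 8 N at the board can tip it. Origin: centre of the foot's underside, 4 mm above the bench. z up, y along the crossbar, x level, roughly away from the robot.
- pivot (a point): Middle of the level pivot axis between the tops of the holder's arms, 150 mm above the foot's underside; axes as the holder's. The board turns about y here. A stiff even friction (0.14 Nm, about 3 N at 50 mm from the axis) keeps it wherever it is left; stops only 3.7 rad either way from parts side up.
- board: Green circuit board, 120 (its x) x 160 (its y) x 2.4 mm, held at the middle of both 120 mm ends by dark jaws 30 mm wide, 10 mm thick, 76 to 88 mm from the centre. Origin: its centre, on the pivot axis. y along the axis, as the holder's; z out of the parts side: up at the start (tipped up to 0.45 rad either way), down once turned over. A positive turn about y lowers the +x edge.
- strip_plus (a point): Middle of the bare strip on the parts side along the board's +x long edge: 33 mm wide, 160 mm long, no parts; the point is on the board's surface, 47 mm from the pivot axis and 13 mm in from the edge. Axes as the board's. May be pushed.
- strip_minus (a point): The same for the bare strip on the parts side along the -x long edge, 47 mm from the axis on the other side.
- solder_face (a point): Centre of the soldered side, the back of the board, 1.2 mm from the pivot axis. Axes as the board's (z points into the board). Only flat solder joints 1.6 mm high, which may be pushed anywhere.
- board_parts: The electronic parts on the parts side (transformer, capacitors, heat sink, relay, pin headers), fixed to the board; origin and axes as the board's. They fill x -27 to 27 mm and y -56 to 56 mm: up to 7 mm high beyond 17 mm from the axis, up to 20 mm high nearer to it. Not to be pushed on.
- flux_jar: Bystander, leave alone: a squat round glass jar with a white lid, 38 mm across and 30 mm tall, standing on the mat between robot and holder. Origin: centre of its underside.
- driver: Bystander, leave alone: a precision screwdriver, 154 mm long and 13 mm thick, lying on the mat between robot and holder. Origin: centre of its underside.
- tweezers: Bystander, leave alone: steel tweezers, 130 mm long and 8 mm tall, lying on the mat beside the holder's left arm. Origin: centre of its underside.
- solder_reel: Bystander, leave alone: a reel of solder, 54 mm across and 32 mm tall, lying flat on the mat beside the holder's right arm. Origin: centre of its underside.
- phone: Bystander, leave alone: an opened phone, 148 x 71 x 9 mm, lying on the bench beside the mat. Origin: centre of its underside.
- multimeter: Bystander, leave alone: a hand multimeter, 180 x 88 x 43 mm, lying dial up on the bench beside the mat. Origin: centre of its underside.
- alcohol_bottle: Bystander, leave alone: a white plastic bottle with a blue cap, 60 mm across and 145 mm tall, standing on the bench left of the mat. Origin: centre of its underside.
- esd_brush: Bystander, leave alone: a small brush, 170 mm long, lying on the bench right of the mat. Origin: centre of its underside.

How it is judged:
By the outcome, as a careful person would: the job done as asked, in the order asked, and still so for the second after the job is handed in, with the robot touching nothing.
It also fails if it takes over 51 s, if anything falls off the work surface, if the arm or the gripper's body presses on something with over 40 N, if the wrist force passes 120 N, or if a joint passes its speed limit or range.

## Working session

There is one attempt and no reset: what is moved stays moved. The work goes in short steps, Python scripts to look and compute and a tool call to move; the robot and the scene stay as the last step left them, time stands still between calls to the robot, and variables do not carry over. Pictures are saved under pics/ and viewed, at most 10 in all, crops included, and the job is handed in when it is done.

Besides the shell and the picture viewer there is one more tool, called after "Call:" in YAML: its name, and indented under it one key for each argument. move_arm: Moves the arm, as the interface text tells. Its arguments: {"type":"object","properties":{"series":{"type":"string"},"force":{"type":"number"}},"required":["series"]}

```bash
mkdir -p pics; ls
cat > h.py <<'E'
import numpy as np, cv2
from rig import observe, optics, order, spotter
np.set_printoptions(precision=4,suppress=True)
def pic(c,fn):
    im=optics.get_image(c); cv2.imwrite('pics/'+fn,im['pixels']); return im
def proj(im,P):
    return cv2.projectPoints(np.array(P,float).reshape(-1,3),np.array(im['rvec'],float),np.array(im['tvec'],float),np.array(im['camera_matrix'],float),None)[0].reshape(-1,2)
E
python3 - <<'E'
from h import *
s=observe(); print({k:(np.array(v)) for k,v in s.items()})
a=pic('side','s0.png');b=pic('top','t0.png')
cv2.imwrite('pics/c0.png',cv2.resize(np.vstack([a['pixels'],b['pixels']]),(480,600)))
for im in(a,b):
    R=cv2.Rodrigues(np.array(im['rvec']))[0]; print(-R.T@np.array(im['tvec']).ravel(), R[2])
for t in ['holder','pivot','board','strip_plus','strip_minus','solder_face','flux_jar','driver','tweezers','solder_reel']:
    for c in('side','top'):
        print(t,c,[(np.array(d['point']),round(d['score'],2)) for d in spotter.mark_of(t,c)[:2]])
E
```

```text
pics
{'time_s': array(0.), 'q': array([-79.8878,  21.8423,  74.3874,  -0.0001,  83.8592, -12.3364]), 'qvel': array([ 0.0711, -0.0537, -0.0841,  0.1005, -0.0155, -0.0063]), 'joint_efforts': array([  0.001 , -44.8451, -23.1274,  -0.0001,   0.0047,  -0.    ]), 'position': array([ 0.21  , -0.508 ,  0.2307]), 'tool_rot': array([[ 0.9242,  0.3819, -0.0003],
       [ 0.3819, -0.9242,  0.0015],
       [ 0.0003, -0.0015, -1.    ]]), 'ft_force': array([ 0.147 , -0.6329, -0.3627]), 'wrist_torque': array([-0.0281, -0.0239, -0.0341]), 'gripper_force': array(0.), 'grip_width': array(0.0856)}
[-0.0884  0.7445  0.7608] [ 0.5287 -0.6443 -0.5526]
[0.365  0.0273 1.8626] [ 0.1001 -0.0212 -0.9948]
holder side [(array([0.5495, 0.0881, 0.0012]), 0.95)]
holder top [(array([0.5476, 0.0872, 0.0046]), 0.9)]
pivot side [(array([0.5473, 0.0905, 0.1566]), 0.55)]
pivot top [(array([0.5512, 0.0924, 0.1535]), 0.6), (array([ 0.6528, -0.4341, -0.0004]), 0.47)]
board side [(array([0.5486, 0.0907, 0.1542]), 0.85)]
board top []
strip_plus side [(array([0.5946, 0.0962, 0.1484]), 0.98), (array([ 0.5188, -0.1035,  0.0031]),
[... 303 characters left out ...]
rray([0.5475, 0.0881, 0.1513]), 0.96)]
flux_jar side [(array([0.3959, 0.1287, 0.0046]), 0.45)]
flux_jar top [(array([0.5016, 0.0896, 0.1629]), 0.75), (array([0.3988, 0.128 , 0.0073]), 0.39)]
driver side [(array([ 0.4131, -0.035 ,  0.0059]), 0.61)]
driver top [(array([0.548 , 0.084 , 0.1509]), 0.59), (array([ 0.413 , -0.0379,  0.0046]), 0.4)]
tweezers side [(array([0.5181, 0.2654, 0.0049]), 0.6)]
tweezers top [(array([ 0.4362,  0.4964, -0.0003]), 0.68), (array([0.518 , 0.2698, 0.0033]), 0.47)]
solder_reel side [(array([0.5465, 0.0887, 0.003 ]), 0.72), (array([ 0.5176, -0.1062,  0.0037]), 0.6)]
solder_reel top [(array([ 0.5247, -0.1016,  0.0044]), 0.69), (array([0.5177, 0.2686, 0.0027]), 0.4)]
```

View pics/s0.png

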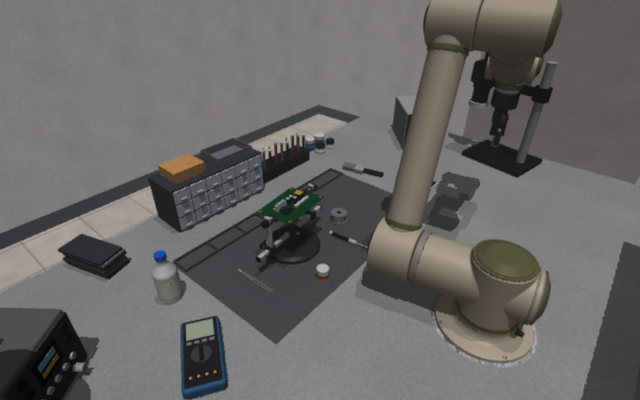

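View pics/t0.png

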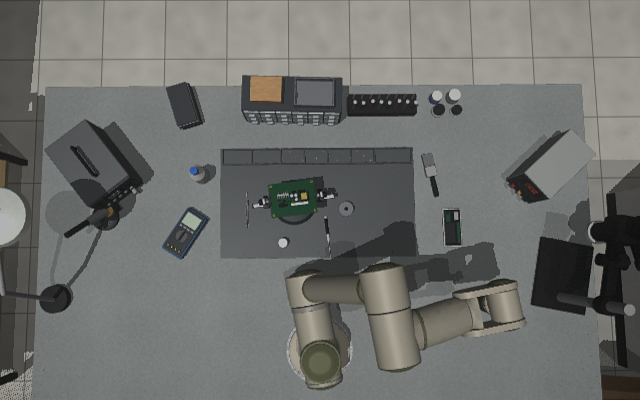

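The side view shows the holder's board at about (290, 205), parts up, with the arm parked to the right. In the top view the board is at about (293, 198), yawed about 5°. The networks put the pivot at (0.548, 0.089, 0.154) with the +x edge about 8° down, so I'll turn it in the positive direction. I'll push strip_plus down first, then push the solder face over.

Call:
move_arm:
  series: "0 0 -6 4 -1; 4 -2.7 -7 8 -1; 9 -6 -7 12 -1; 14 -9.4 -7 17.3 -1; 19 -12.7 -7 17.3 -1; 24 -16.1 -7 17.3 -1; 29 -19.5 -7 17.3 -1; 34 -22.8 -7 17.3 -1"
  force: 20

```text
time_s: 2.1
position: [0.438, -0.166, 0.3016]
tool_rot: [[0.996, 0.09, 0.001], [0.09, -0.996, -0.0], [0.001, 0.0, -1.0]]
ft_force: [0.3, 0.2, -0.5]
grip_width: 0.0
gripper_force: 0.0
```

```bash
cat >> h.py <<'E'
P=np.array([.548,.089,.154]); YAW=np.radians(5.1)
H=np.array([[np.cos(YAW),-np.sin(YAW),0],[np.sin(YAW),np.cos(YAW),0],[0,0,1]])
def st():
    s=observe(); p=np.array(s['position']); R=np.array(s['tool_rot'])
    print('t',round(float(s['time_s']),2),'local mm',H.T@(p-P)*1000,'yaw',np.degrees(np.arctan2(R[1,0],R[0,0])).round(2),'z',R[:,2],'F',H.T@np.array(s['ft_force']),'w',s['grip_width'])
    return p,R
def to(*L):  # local mm targets -> tool cm shifts
    p,R=st()
    for l in L: print((R.T@(P+H@(np.array(l)/1000)-p)*100).round(2))
E
python3 -c "
from h import *
to((64,0,146),(64,0,60))"
```

```text
t 2.1 local mm [-132.2616 -244.1698  147.5566] yaw 5.14 z [ 0.0005 -0.0004 -1.    ] F [ 0.362   0.1367 -0.5244] w 4.3853546032617343e-05
[ 19.64 -24.4    0.15]
[ 19.64 -24.41   8.75]
```

Call:
move_arm:
  series: "3.8 -4.6 0 0 -1; 7.6 -9.2 0 0 -1; 11.4 -13.8 0 0 -1; 15.2 -18.4 0 0 -1; 18 -22.4 0 0 -1; 19.6 -24.4 2 0 -1; 19.6 -24.4 7 0 -1; 19.6 -24.4 11 0 -1"

```text
time_s: 3.1
position: [0.6102, 0.0933, 0.1894]
tool_rot: [[0.996, 0.091, -0.001], [0.091, -0.996, -0.0], [-0.001, -0.0, -1.0]]
ft_force: [0.5, -0.4, 0.0]
grip_width: -0.0
gripper_force: 0.0
```

```bash
python3 -c "
from h import *
st()
a=pic('side','s1.png')['pixels'][150:290,200:400]; b=pic('top','t1.png')['pixels'][140:260,220:380]
cv2.imwrite('pics/c1.png',np.hstack([cv2.resize(a,(400,280),interpolation=3),cv2.resize(b,(373,280),interpolation=3)]))
for t in ['pivot','strip_plus','strip_minus','solder_face']:
    for c in('side','top'):
        print(t,c,[(np.array(d['point']),round(d['score'],2)) for d in spotter.mark_of(t,c)[:1]])
"
```

```text
t 3.1 local mm [62.3222 -1.2307 35.351 ] yaw 5.19 z [-0.0011 -0.     -1.    ] F [ 0.4709 -0.4718  0.0098] w -1.0575925829267493e-05
pivot side [(array([0.5475, 0.0904, 0.1556]), 0.76)]
pivot top [(array([0.5465, 0.0945, 0.1534]), 0.71)]
strip_plus side [(array([0.5935, 0.0974, 0.1477]), 0.7)]
strip_plus top [(array([0.5922, 0.0987, 0.1505]), 0.89)]
strip_minus side [(array([0.5037, 0.0869, 0.1616]), 0.57)]
strip_minus top [(array([0.5013, 0.0888, 0.1642]), 0.59)]
solder_face side [(array([0.5514, 0.0905, 0.1532]), 0.7)]
solder_face top [(array([0.5459, 0.089 , 0.1528]), 0.84)]
```

View pics/c1.png

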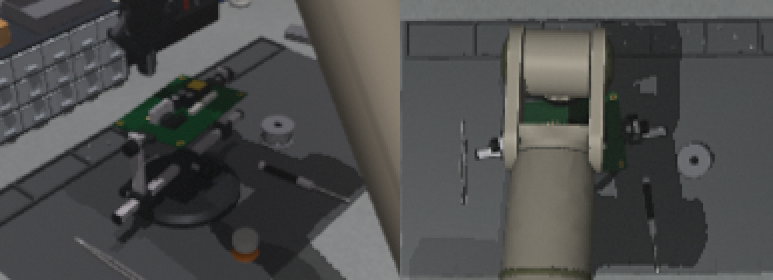

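The networks repeat their readings, and the crops show the tool over the far strip at about (145, 70). I'll press it down gently along an arc.

Call:
move_arm:
  series: "0 0 1.5 0 -1; 0 0 3 0 -1; 0 0 3.7 0 -1; 0 0 4.2 0 -1; 0 0 4.6 0 -1; -0.15 0 5 0 -1; -0.28 0 5.45 0 -1; -0.28 0 5.45 0 -1"

```text
time_s: 4.6
position: [0.6076, 0.0925, 0.1365]
tool_rot: [[0.996, 0.09, -0.0], [0.09, -0.996, -0.0], [-0.0, 0.0, -1.0]]
ft_force: [0.4, 0.4, 1.1]
grip_width: 0.0003
gripper_force: 0.3
```

```bash
python3 -c "
from h import *
to((57.5,0,-25.5),(52.4,0,-33.2),(46,0,-39.8),(42.4,0,-42.7))
for t in ['strip_plus','strip_minus']:
    for c in('side','top'):
        d=spotter.mark_of(t,c)
        print(t,c,[(H.T@(np.array(d['point'])-P)*1000,round(d['score'],2)) for d in d[:1]])
"
```

```text
t 4.6 local mm [ 59.7135  -1.7684 -17.4868] yaw 5.15 z [-0.0003 -0.0001 -1.    ] F [0.4078 0.3489 1.1475] w 0.0002721988307678434
[-0.22 -0.18  0.8 ]
[-0.73 -0.18  1.57]
[-1.37 -0.18  2.23]
[-1.73 -0.18  2.52]
strip_plus side [(array([46.0666,  4.3221, -6.3   ]), 0.7)]
strip_plus top [(array([44.8873,  5.7325, -3.5   ]), 0.89)]
strip_minus side [(array([-44.3113,   1.8463,   7.6   ]), 0.57)]
strip_minus top [(array([-46.5329,   3.9522,  10.2   ]), 0.59)]
```

Call:
move_arm:
  series: "-0.1 0 0.4 0 -1; -0.2 0 0.8 0 -1; -0.4 0 1.2 0 -1; -0.65 0 1.55 0 -1; -0.65 0 1.55 0 -1"

```text
time_s: 5.42
position: [0.6009, 0.092, 0.1208]
tool_rot: [[0.996, 0.09, -0.001], [0.09, -0.996, 0.0], [-0.001, -0.0, -1.0]]
ft_force: [0.8, 0.4, -0.4]
grip_width: -0.0
gripper_force: 0.0
```

```bash
cat >> h.py <<'E'
def look(fn,view=True):
    a=pic('side','s'+fn)['pixels'][150:290,200:400]; b=pic('top','t'+fn)['pixels'][140:260,220:380]
    cv2.imwrite('pics/c'+fn,np.hstack([cv2.resize(a,(400,280),interpolation=3),cv2.resize(b,(373,280),interpolation=3)]))
    for t in ['pivot','strip_plus','strip_minus','solder_face','holder']:
        for c in('side','top'):
            print(t,c,[(H.T@(np.array(d['point'])-P)*1000,round(d['score'],2)) for d in spotter.mark_of(t,c)[:1]])
E
python3 -c "
from h import *
to((46,0,-39.8),(42.4,0,-42.7)); look('2.png')
"
```

```text
t 5.42 local mm [ 52.9647  -1.7253 -33.1578] yaw 5.15 z [-0.0009  0.     -1.    ] F [ 0.8451  0.3679 -0.4287] w -5.213313174532437e-06
[-0.7  -0.17  0.66]
[-1.06 -0.17  0.96]
pivot side [(array([-2.4333,  4.2331, -0.9   ]), 0.98)]
pivot top [(array([ 0.5956,  6.6735, -3.    ]), 0.73)]
strip_plus side [(array([ 39.4964,   2.6997, -30.9   ]), 0.69)]
strip_plus top [(array([ 32.3818,   1.7283, -29.6   ]), 0.68)]
strip_minus side [(array([ 38.4577,   1.186 , -30.3   ]), 0.61)]
strip_minus top [(array([-33.6787,   5.1141,  33.9   ]), 0.58)]
solder_face side [(array([-0.539 ,  2.9596, -0.6   ]), 0.63)]
solder_face top [(array([ 0.2899, -0.1263, -0.1   ]), 0.77)]
holder side [(array([  -0.354 ,    0.5336, -150.7   ]), 0.83)]
holder top [(array([  -0.7754,   -1.9387, -151.7   ]), 0.78)]
```

View pics/c2.png

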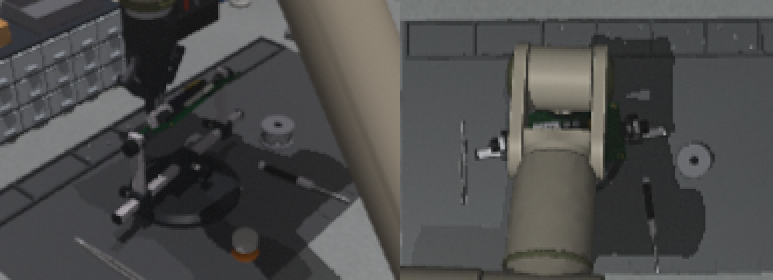

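The board is about 42° over in the side crop, at about (190, 100), and the holder hasn't moved. I'll carry on to about 55°.

Call:
move_arm:
  series: "-0.3 0 0.35 0 -1; -0.6 0 0.65 0 -1; -0.9 0 1.0 0 -1; -0.9 0 1.0 0 -1"

```text
time_s: 6.52
position: [0.5917, 0.0911, 0.111]
tool_rot: [[0.996, 0.09, -0.001], [0.09, -0.996, -0.0], [-0.001, -0.0, -1.0]]
ft_force: [0.1, -0.6, 0.1]
grip_width: -0.0
gripper_force: 0.1
```

```bash
python3 -c "
from h import *
to((62,0,-35),(75,0,0),(75,0,135)); look('3.png')
"
```

```text
t 6.53 local mm [ 43.6899  -1.7459 -43.0276] yaw 5.15 z [-0.0014 -0.     -1.    ] F [ 0.0315 -0.5681  0.059 ] w -3.954470860750097e-06
[ 1.83 -0.17 -0.81]
[ 3.13 -0.17 -4.31]
[  3.11  -0.17 -17.81]
pivot side [(array([1.3801, 3.0895, 0.7   ]), 0.87)]
pivot top [(array([ 3.9912,  0.8486, -0.5   ]), 0.74)]
strip_plus side [(array([ 29.1216,   2.3204, -41.4   ]), 0.55)]
strip_plus top [(array([ 27.5457,   2.6619, -36.8   ]), 0.78)]
strip_minus side [(array([-29.264 ,   1.7082,  41.2   ]), 0.62)]
strip_minus top [(array([-26.4288,   0.8527,  43.8   ]), 0.69)]
solder_face side [(array([1.2361, 2.6004, 1.3   ]), 0.61)]
solder_face top [(array([-2.6323, -1.3714, -3.3   ]), 0.64)]
holder side [(array([ 136.7431,  341.9983, -151.8   ]), 0.67)]
holder top [(array([   0.2544,   -0.5247, -149.4   ]), 0.65)]
```

The board is at about 56° and the holder is still in place. I'll back out and go over to the near side.

Call:
move_arm:
  series: "1.8 -0.2 -0.8 0 -1; 3.1 -0.2 -4.3 0 -1; 3.1 -0.2 -10 0 -1; 1.5 -0.2 -14 0 -1; -3.5 -0.2 -14 0 -1; -8.5 -0.2 -14 0 -1; -13 -0.2 -14 0 -1; -13 -0.2 -14 0 -1"

```text
time_s: 8.12
position: [0.4603, 0.0817, 0.252]
tool_rot: [[0.996, 0.09, 0.0], [0.09, -0.996, -0.0], [0.0, 0.0, -1.0]]
ft_force: [0.7, -0.5, -0.7]
grip_width: -0.0001
gripper_force: 0.0
```

```bash
python3 -c "
from h import *
to((-75,0,30),(-50,0,30)); look('4.png')
"
```

```text
t 8.12 local mm [-87.9684   0.4759  97.9761] yaw 5.15 z [ 0.0002 -0.     -1.    ] F [ 0.6943 -0.5215 -0.6798] w -6.511303337602822e-05
[1.3  0.05 6.8 ]
[3.8  0.05 6.8 ]
pivot side [(array([-0.9126,  4.3985,  0.6   ]), 0.92)]
pivot top [(array([2.1129, 3.4257, 1.7   ]), 0.9)]
strip_plus side [(array([ 31.7113,   2.0893, -38.5   ]), 0.78)]
strip_plus top [(array([ 25.8221,   4.7233, -36.5   ]), 0.6)]
strip_minus side [(array([-26.5444,  -0.4421,  41.4   ]), 0.66)]
strip_minus top [(array([-25.456 ,   3.8782,  44.9   ]), 0.61)]
solder_face side [(array([1.3961, 4.3933, 2.1   ]), 0.88)]
solder_face top [(array([-1.6363, -1.4603,  0.2   ]), 0.85)]
holder side [(array([  -0.3663,   -2.9792, -151.3   ]), 0.65)]
holder top [(array([  -1.2627,   -2.8992, -149.3   ]), 0.64)]
```

View pics/c4.png

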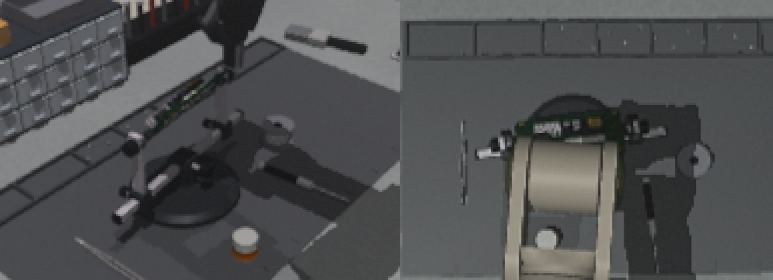

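The crop shows the board at about 56° with the tool on its near side, at about (230, 60). I'll go down beside the raised edge and push it away.

Call:
move_arm:
  series: "1.2 0 3 0 -1; 1.2 0 6.8 0 -1; 2.5 0 6.8 0 -1; 3.5 0 6.8 0 -1; 4.1 0 6.7 0 -1; 4.6 0 6.4 0 -1; 5.1 0 6.2 0 -1; 5.1 0 6.2 0 -1"

```text
time_s: 9.72
position: [0.5142, 0.0861, 0.19]
tool_rot: [[0.996, 0.09, 0.002], [0.09, -0.996, -0.0], [0.002, 0.0, -1.0]]
ft_force: [0.4, -0.6, -0.2]
grip_width: 0.0001
gripper_force: 0.1
```

```bash
python3 -c "
from h import *
to((-13,0,41)); look('5.png')
"
```

```text
t 9.72 local mm [-33.9647   0.1501  35.9626] yaw 5.15 z [ 0.002  -0.0001 -1.    ] F [ 0.3494 -0.5935 -0.1702] w 0.00010416212098159258
[ 2.1   0.02 -0.5 ]
pivot side [(array([-2.0757,  1.4904, -1.    ]), 0.8)]
pivot top [(array([0.9354, 3.7316, 0.    ]), 0.59)]
strip_plus side [(array([ 18.5369,   2.9639, -45.    ]), 0.73)]
strip_plus top []
strip_minus side [(array([-17.0341,   2.6246,  47.4   ]), 0.82)]
strip_minus top []
solder_face side [(array([5.4212, 1.1225, 1.2   ]), 0.94)]
solder_face top []
holder side [(array([2.1485, 3.8242, 0.5   ]), 0.59)]
holder top [(array([   3.6872,   -1.4334, -147.2   ]), 0.9)]
```

The wall contact matches the model, with the board at about 69°. I'll continue past vertical.

Call:
move_arm:
  series: "0.7 0 -0.2 0 -1; 1.4 0 -0.35 0 -1; 2.1 0 -0.5 0 -1; 2.8 0 -0.5 0 -1; 3.5 0 -0.3 0 -1; 4.2 0 -0.05 0 -1; 4.2 0 -0.05 0 -1"

```text
time_s: 11.2
position: [0.556, 0.0897, 0.1895]
tool_rot: [[0.996, 0.09, 0.001], [0.09, -0.996, -0.0], [0.001, 0.0, -1.0]]
ft_force: [-0.9, 0.0, -0.4]
grip_width: 0.0001
gripper_force: 0.0
```

```bash
python3 -c "
from h import *
to((13.8,0,32.7),(19.1,0,27.9),(23.5,0,22.2),(26.8,0,15.9),(29.1,0,9.1)); look('6.png')
"
```

```text
t 11.2 local mm [ 8.0413 -0.0193 35.4707] yaw 5.14 z [ 0.0008 -0.0004 -1.    ] F [-0.8544  0.1107 -0.3908] w 8.381098818138528e-05
[ 0.58 -0.    0.28]
[ 1.11 -0.    0.76]
[ 1.54 -0.    1.33]
[ 1.87 -0.    1.96]
[ 2.1  -0.    2.64]
pivot side []
pivot top [(array([1.3498, 4.9998, 0.3   ]), 0.63)]
strip_plus side []
strip_plus top [(array([-23.4692,   1.3918, -42.7   ]), 0.8)]
strip_minus side [(array([23.446 ,  1.7226, 42.1   ]), 0.58)]
strip_minus top [(array([25.5784,  4.243 , 46.1   ]), 0.79)]
solder_face side [(array([-0.4075,  5.5582,  0.2   ]), 0.97)]
solder_face top [(array([-1.8533, -1.6418,  2.3   ]), 0.54)]
holder side [(array([   2.5434,    0.3754, -149.8   ]), 0.64)]
holder top [(array([   1.1971,   -1.2112, -151.2   ]), 0.68)]
```

View pics/c6.png

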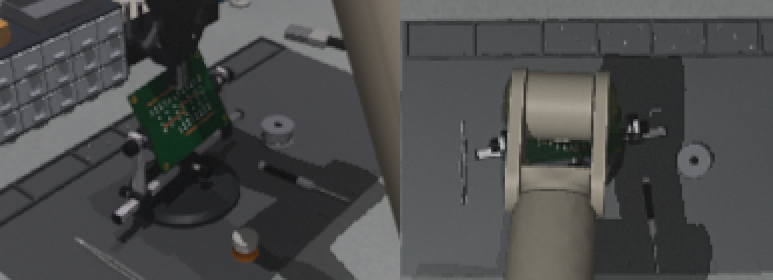

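The solder side now shows in the side crop at about (180, 115), with the board near 120° and the holder still in place. I'll continue to about 165°.

Call:
move_arm:
  series: "0.6 0 0.3 0 -1; 1.1 0 0.75 0 -1; 1.55 0 1.35 0 -1; 1.85 0 1.95 0 -1; 2.0 0 2.3 0 -1; 2.0 0 2.3 0 -1"

```text
time_s: 12.55
position: [0.5753, 0.0915, 0.1663]
tool_rot: [[0.996, 0.09, -0.001], [0.09, -0.996, -0.0], [-0.001, 0.0, -1.0]]
ft_force: [0.4, -0.7, -0.0]
grip_width: 0.0001
gripper_force: 0.0
```

```bash
python3 -c "
from h import *
to((30,0,2.8)); look('7.png')
"
```

```text
t 12.55 local mm [27.3689  0.1122 12.3368] yaw 5.15 z [-0.0006 -0.0003 -1.    ] F [ 0.3261 -0.7256 -0.0136] w 0.00012065118676740224
[0.26 0.01 0.95]
pivot side [(array([0.8376, 2.636 , 2.3   ]), 0.9)]
pivot top [(array([-0.3309,  3.0415, -1.    ]), 0.93)]
strip_plus side [(array([-42.8296,  -1.7998, -17.9   ]), 0.87)]
strip_plus top [(array([-48.5658,   1.4229, -15.7   ]), 0.8)]
strip_minus side [(array([45.7411,  4.0499, 15.3   ]), 0.74)]
strip_minus top [(array([46.5325,  7.2924, 19.9   ]), 0.83)]
solder_face side [(array([ 1.2983,  3.2976, -0.4   ]), 0.57)]
solder_face top [(array([ 0.1014, -1.1134,  1.7   ]), 0.8)]
holder side [(array([   2.4475,   -1.8248, -151.    ]), 0.77)]
holder top [(array([   0.2437,    0.4802, -150.7   ]), 0.56)]
```

The strips read about 160°. The pivot height is given as 150 + 4 = 154 mm, so level means the surface is at local z = 1.2 mm. I'll shift outward over the bare back strip and press down to level.

Call:
move_arm:
  series: "0 0 -1.3 0 -1; 1.4 0 -1.3 0 -1; 1.4 0 -0.6 0 -1; 1.4 0 -0.1 0 -1; 1.4 0 0.4 0 -1; 1.4 0 0.8 0 -1; 1.4 0 1.05 0 -1; 1.4 0 1.05 0 -1"

```text
time_s: 14.15
position: [0.5888, 0.0929, 0.156]
tool_rot: [[0.996, 0.09, -0.001], [0.09, -0.996, -0.0], [-0.001, -0.0, -1.0]]
ft_force: [0.9, 0.3, 1.1]
grip_width: -0.0005
gripper_force: 0.6
```

```bash
python3 -c "
from h import *
to((41,0,1.2)); look('8.png')
"
```

```text
t 14.15 local mm [40.9961  0.2548  1.9934] yaw 5.15 z [-0.001 -0.    -1.   ] F [0.8917 0.1964 1.0753] w -0.0005048359674999087
[0.   0.03 0.08]
pivot side [(array([-0.0552,  0.5069, -2.7   ]), 0.83)]
pivot top [(array([ 0.7362,  3.7494, -1.2   ]), 0.55)]
strip_plus side [(array([-46.9222,  -1.535 ,  -4.9   ]), 0.61)]
strip_plus top [(array([-48.6743,   1.3321,  -2.6   ]), 0.86)]
strip_minus side [(array([46.7497,  1.8516,  3.    ]), 0.57)]
strip_minus top [(array([48.9799,  5.4676,  3.9   ]), 0.79)]
solder_face side [(array([1.2397, 0.3913, 0.    ]), 0.63)]
solder_face top [(array([ 2.8548, -1.7607, -2.    ]), 0.65)]
holder side [(array([   2.4794,    0.7827, -152.7   ]), 0.86)]
holder top [(array([  -0.5974,   -5.5689, -148.8   ]), 0.55)]
```

Call:
move_arm:
  series: "0 0 0.08 0 -1; 0 0 0.08 0 -1; 0 0 -2 0 -1; -3 0 -2.5 0 -1; -8.2 0 -2.5 0 -1; -8.2 0 -1 0 -1; -8.2 0 -0.6 0 -1; -8.2 0 -0.6 0 -1"

```text
time_s: 15.75
position: [0.5079, 0.0855, 0.1622]
tool_rot: [[0.996, 0.09, -0.0], [0.09, -0.996, 0.0], [-0.0, -0.0, -1.0]]
ft_force: [-1.1, 0.1, -0.0]
grip_width: 0.0002
gripper_force: 0.0
```

```bash
python3 -c "
from h import *
to((-41,0,3),(-41,0,1.2),(-41,0,0)); look('9.png')
"
```

```text
t 15.75 local mm [-40.2778   0.1064   8.2352] yaw 5.14 z [-0.0001  0.     -1.    ] F [-1.0941  0.1769 -0.0058] w 0.00017651626672276425
[-0.07  0.01  0.52]
[-0.07  0.01  0.7 ]
[-0.07  0.01  0.82]
pivot side [(array([-0.7845,  3.5839, -0.9   ]), 0.67)]
pivot top [(array([ 1.9226,  3.5431, -0.5   ]), 0.8)]
strip_plus side [(array([ -13.3715,  180.9048, -149.1   ]), 0.68)]
strip_plus top [(array([ -40.7165, -190.7356, -149.6   ]), 0.43)]
strip_minus side [(array([46.3264,  0.4838, -0.2   ]), 0.67)]
strip_minus top [(array([47.9928,  5.6561,  2.6   ]), 0.63)]
solder_face side [(array([2.2713, 0.7009, 0.2   ]), 0.79)]
solder_face top [(array([ 0.1566, -1.6203,  2.6   ]), 0.92)]
holder side [(array([   1.4337,   -1.9351, -154.    ]), 0.58)]
holder top [(array([   1.6185,    1.2611, -147.9   ]), 0.81)]
```

View pics/c9.png

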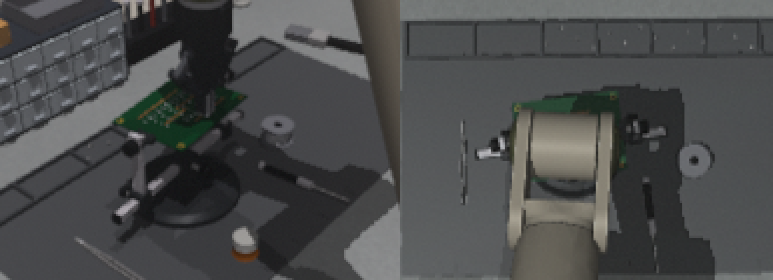

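The board is solder side up and nearly level (side crop about (180, 110)). I'll touch the near side gently to check the level.

Call:
move_arm:
  series: "0 0 0.4 0 -1; 0 0 0.6 0 -1; 0 0 0.68 0 -1; 0 0 0.68 0 -1; 0 0 0.68 0 -1"

```text
time_s: 16.98
position: [0.5075, 0.0856, 0.1556]
tool_rot: [[0.996, 0.09, 0.0], [0.09, -0.996, -0.0], [0.0, 0.0, -1.0]]
ft_force: [-0.4, -0.4, 0.2]
grip_width: 0.0002
gripper_force: 0.0
```

Call:
move_arm:
  series: "0 0 0.06 0 -1; 0 0 0.06 0 -1"

```text
time_s: 17.23
position: [0.5075, 0.0856, 0.155]
tool_rot: [[0.996, 0.09, 0.0], [0.09, -0.996, -0.0], [0.0, 0.0, -1.0]]
ft_force: [0.1, 0.0, 0.1]
grip_width: -0.0001
gripper_force: 0.1
```

Call:
move_arm:
  series: "0 0 0.06 0 -1; 0 0 0.06 0 -1"

```text
time_s: 17.48
position: [0.5075, 0.0856, 0.1546]
tool_rot: [[0.996, 0.09, 0.0], [0.09, -0.996, -0.0], [0.0, 0.0, -1.0]]
ft_force: [-0.7, -0.4, 3.9]
grip_width: 0.0007
gripper_force: 2.0
```

Call:
move_arm:
  series: "0 0 0.06 0 -1; 0 0 0.06 0 -1"

```text
time_s: 17.73
position: [0.5075, 0.0856, 0.1538]
tool_rot: [[0.996, 0.09, 0.0], [0.09, -0.996, -0.0], [0.0, 0.0, -1.0]]
ft_force: [0.3, 0.2, 3.2]
grip_width: 0.0001
gripper_force: 2.1
```

Near-side contact came at z ≈ 0.1548, so the board was level to about 0.3°. The last touch dipped that side by about 1 mm, so I'll even it up from the far side.

Call:
move_arm:
  series: "0 0 -2 0 -1; 3 0 -2.5 0 -1; 8.2 0 -2.5 0 -1; 8.2 0 -1 0 -1; 8.2 0 -0.5 0 -1; 8.2 0 -0.25 0 -1; 8.2 0 -0.25 0 -1"

```text
time_s: 18.6
position: [0.5886, 0.0929, 0.1566]
tool_rot: [[0.996, 0.09, 0.0], [0.09, -0.996, -0.0], [0.0, 0.0, -1.0]]
ft_force: [-0.4, -0.3, 0.2]
grip_width: -0.0
gripper_force: 0.0
```

Call:
move_arm:
  series: "0 0 0.06 0 -1; 0 0 0.06 0 -1"

```text
time_s: 18.85
position: [0.589, 0.0929, 0.156]
tool_rot: [[0.996, 0.09, 0.0], [0.09, -0.996, -0.0], [0.0, 0.0, -1.0]]
ft_force: [-1.9, -0.0, 2.4]
grip_width: -0.0002
gripper_force: 1.3
```

Call:
move_arm:
  series: "0 0 0.06 0 -1; 0 0 0.06 0 -1"

```text
time_s: 19.1
position: [0.589, 0.093, 0.1552]
tool_rot: [[0.996, 0.09, -0.0], [0.09, -0.996, -0.0], [-0.0, 0.0, -1.0]]
ft_force: [-2.8, -0.3, 3.3]
grip_width: -0.0001
gripper_force: 1.8
```

Call:
move_arm:
  series: "0 0 0.01 0 -1; 0 0 0.01 0 -1; 0 0 -1 0 -1; 0 0 -5 0 -1; 0 0 -10 0 -1; -4 5 -14 0 -1; -8 10 -14 0 -1; -12 15 -14 0 -1"

```text
time_s: 20.1
position: [0.4902, -0.0566, 0.2959]
tool_rot: [[0.996, 0.09, 0.002], [0.09, -0.996, -0.001], [0.002, 0.001, -1.0]]
ft_force: [1.1, -2.2, 0.8]
grip_width: -0.0002
gripper_force: 0.0
```

Call:
move_arm:
  series: "-4 5 0 0 -1; -8 10 0 0 -1; -11 15 0 0 -1; -13 20 0 0 -1; -13 20 0 0 -1; -13 20 0 0 -1"

```text
time_s: 20.85
position: [0.3796, -0.2659, 0.295]
tool_rot: [[0.996, 0.089, 0.0], [0.089, -0.996, 0.0], [0.0, 0.0, -1.0]]
ft_force: [-0.6, 0.0, -0.4]
grip_width: 0.0001
gripper_force: 0.0
```

```bash
python3 -c "
from h import *
st(); look('10.png')
for i in range(3):
  pic('side','x.png');pic('top','x.png')
  for c in('side','top'):
    a=[np.array(spotter.mark_of(t,c)[0]['point']) for t in('strip_plus','strip_minus')]
    print(c,(a[1]-a[0])*1000)
for t in ['flux_jar','driver','tweezers','solder_reel']:
    print(t,[np.array(d['point']) for c in ('side','top') for d in spotter.mark_of(t,c)[:2]])
"
```

```text
t 20.85 local mm [-199.3247 -338.5345  141.0257] yaw 5.13 z [ 0.0004  0.     -1.    ] F [-0.5701  0.066  -0.3518] w 0.00014925486523755546
pivot side [(array([ 1.5385,  0.3647, -2.3   ]), 0.72)]
pivot top [(array([2.6857, 1.9691, 0.1   ]), 0.61)]
strip_plus side [(array([-44.8608,   0.1886,  -6.    ]), 0.66)]
strip_plus top [(array([-49.2382,   2.8884,  -0.4   ]), 0.58)]
strip_minus side [(array([49.3161,  4.7348,  0.3   ]), 0.8)]
strip_minus top [(array([50.8173,  5.8056,  5.4   ]), 0.57)]
solder_face side [(array([1.3534, 2.7907, 1.1   ]), 0.64)]
solder_face top [(array([-0.571 ,  0.3521, -0.2   ]), 0.76)]
holder side [(array([  -0.2473,    1.7288, -150.5   ]), 0.83)]
holder top [(array([   2.1238,   -3.2015, -151.1   ]), 0.97)]
side [ -59.7 -599.2 -151.6]
top [96.  11.7  7.4]
side [92.8  9.1  7.6]
top [96.4 15.   2.9]
side [91.7 11.4  8.7]
top [97.9  9.7  5.6]
flux_jar [array([0.3991, 0.1294, 0.0064]), array([0.3974, 0.1324, 0.006 ])]
driver [array([ 0.411 , -0.0338,  0.0079]), array([ 0.4112, -0.0338,  0.0035])]
tweezers [array([0.5184, 0.2636, 0.0055]), array([0.5169, 0.2697, 0.0052])]
solder_reel [array([ 0.5213, -0.1075,  0.0012]), array([0.5497, 0.0926, 0.1546]), array([ 0.5251, -0.1066,  0.0031])]
```

View pics/c10.png

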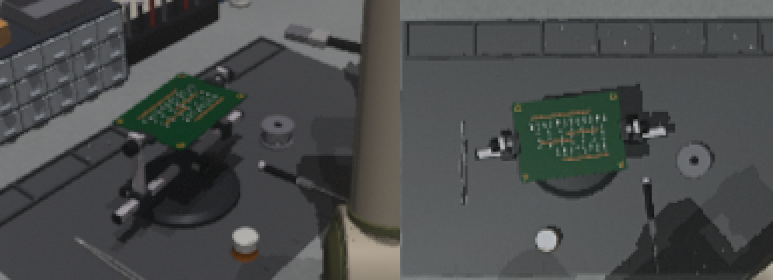

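The networks suggest the far edge is a few mm high, but the contact heights say it's level. I'll settle it with a silhouette fit of the board corners.

```bash
cat > fit.py <<'E'
from h import *
from scipy.optimize import minimize
def load(c):
    im=optics.get_image(c); g=cv2.resize(im['pixels'],None,fx=4,fy=4,interpolation=cv2.INTER_CUBIC).astype(int)
    m=spotter.cut_out('board',c); k=np.zeros((400,640),np.uint8)
    if m: k=np.array(m[0]['pixels']).astype(np.uint8)
    return im,g,k
for c in('side','top'):
    im,g,k=load(c)
    u0,v0=proj(im,[P])[0]; roi=np.zeros(g.shape[:2],bool); R=40*4
    roi[int(v0*4-R):int(v0*4+R),int(u0*4-R):int(u0*4+R)]=1
    b,gg,r=g[...,0],g[...,1],g[...,2]
    m=((gg>1.35*r)&(gg>1.15*b)&(gg>35)&roi).astype(np.uint8)
    m=cv2.morphologyEx(m,cv2.MORPH_CLOSE,np.ones((21,21)))
    n,l,s,_=cv2.connectedComponentsWithStats(m); m=(l==1+s[1:,4].argmax()).astype(np.uint8)
    def poly(p):
        th,yaw,du,dv=p
        cy,sy=np.cos(yaw),np.sin(yaw)
        pts=[]
        for zz in(-1.2,1.2):
            for x,y in((-60,-80),(60,-80),(60,80),(-60,80)):
                X=x*np.cos(th)+zz*np.sin(th); Z=-x*np.sin(th)+zz*np.cos(th)
                pts.append(P+np.array([X*cy-y*sy,X*sy+y*cy,Z])/1000)
        q=proj(im,pts)+[du,dv]
        return cv2.convexHull(((q+.5)*4-.5).astype(np.float32))
    def cost(p):
        q=np.zeros(m.shape,np.uint8); cv2.fillPoly(q,[np.round(poly(p)*16).astype(np.int32)],1,shift=4)
        return (q!=m).sum()
    for yw in (None,):
        best=min((minimize(cost,[np.pi+t0,YAW,0,0],method='Nelder-Mead',options=dict(initial_simplex=np.array([[np.pi+t0,YAW,0,0]]+[list(np.array([np.pi+t0,YAW,0,0])+d) for d in np.diag([.08,.04,1.5,1.5])]),maxiter=300)) for t0 in(-.1,0,.1)),key=lambda r:r.fun)
        print(c,'theta',np.degrees(best.x[0]).round(2),'yaw',np.degrees(best.x[1]).round(2),'off',best.x[2:],'cost',best.fun,'area',m.sum())
        for t in(-6,-4,-2,0,2):
            r=minimize(lambda p:cost([np.pi+np.radians(t),*p]),best.x[1:],method='Nelder-Mead',options=dict(initial_simplex=np.array([best.x[1:]]+[list(best.x[1:]+d) for d in np.diag([.04,1,1])]),maxiter=120)); print(t,r.fun,end='; ')
        print()
E
python3 fit.py
```

```text
side theta 181.78 yaw 6.61 off [-0.5233  0.3265] cost 958.0 area 21128
-6 3107.0; -4 2635.0; -2 2002.0; 0 1320.0; 2 948.0; 
top theta 180.55 yaw 6.27 off [-0.1862 -0.3936] cost 635.0 area 24747
-6 722.0; -4 718.0; -2 635.0; 0 598.0; 2 602.0;
```

The silhouette fit (180.5° from the top, 181.8° from the side) and the contact heights (within about 0.3° of level) both put the board level. The arm is clear, so I'll hand in.

```bash
python3 -c "
from rig import order; print(order.close_job())"
```

```text
the job is handed in; nothing more can be done
None
```

The board is turned right over, soldered side up and level to within about 2° (the touch checks say about 0.3°, while the trained networks' last readings suggested nearer 4° and I judged them off); the holder and the objects around it read within a few mm of where they started, though the holder may have turned about 1°, and the job is handed in with the arm clear.

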